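# Turn a printed housing to its next face and close the screen on it

### The job

The grey housing in front of the small printing jig has its orange print on the end; next comes its broad blank face. Tip the housing forward over the front edge of the jig so that it lies on the bed with the blank framed face up, push it fully home against both the back stop and the side stop, then swing the hinged screen down until it lies on the housing. Leave the ink tub and the tape roll alone.

Things in the scene. Friction and masses are not known exactly. Their poses are not given: they have to be found in the camera images.
- jig: Dark blue printing jig, fixed on the raised print table (plate 215 in world x by 340 in y, top at z 130). Origin: middle of its underside. Bed 130 (x) by 120 (y), top 12 above origin; its front edge at x -65 is a square sill. +x runs from front edge to back stop; back stop face at x +45, side stop face at y -43, both stops 20 high above the bed; the other sides are open.
- screen (a joint): Hinge of the small screen (aluminium frame, blue mesh, 118 by 102 by 12 mm, 0.25 kg). 0: level, lying on a 54 mm high part; about 1.6 to 1.8 rad: open, upright behind the back stop. Stiff friction hinge (0.22 N m): stays where it is left. Range -0.10 to 1.85.
- screen_bar (a point): Middle of the outer (upper when shut) face of the screen's free end bar, 15 mm wide; 110 mm from the hinge axis and 6 mm outside the plane through it. When open this face looks away from the bed (jig +x).
- screen_hinge (a point): Middle of the screen's hinge axis, at jig (66, -5, 72) mm; the axis lies along jig y. The open screen swings from above the back stop over the bed towards jig -x.
- housing: Light grey moulded housing, a box 54 (x) by 76 (y) by 90 (z) mm, 0.2 to 0.45 kg; origin at its centre. Stands on the print table before the jig's front edge, 8 to 30 mm off it, its x along jig x within 0.25 rad, clear of the side stop. Tipped over the front edge, its z turns to jig +x and its -x face comes up.
- next_face (a point): Centre of the housing's broad blank face (76 by 90 mm, fine rectangular frame line), the -x face, turned away from the jig at the start. With the housing lying on the bed it is 66 mm above the jig's origin.
- printed_face (a point): Centre of the small end face with the orange print and three dots, the housing's +z face, on top at the start; it faces the back stop when the housing is home.
- ink_tub: Small black lidded ink tub, 55 mm across, 51 high, on the near left corner of the print table; origin at the middle of its underside. Bystander.
- tape_roll: Blue tape roll lying flat, 60 mm across, 19 high, on the far right corner of the print table; origin at the middle of its underside. Bystander. Beyond the plate's far edge near it stands a 258 mm tall bottle, 90 mm across, at world (605, -410) mm; fixed.

How it is judged:
By the outcome, as a careful person would: the job done as asked, in the order asked, and still so for the second after the job is handed in, with the robot touching nothing.
It also fails if it takes over 67 s, if anything falls off the work surface, if the arm or the gripper's body presses on something with over 40 N, if the wrist force passes 120 N, or if a joint passes its speed limit or range.

### The arm

A 7-joint arm with a two-finger parallel gripper is mounted at the origin on a cart in front of the work surface, level with it; the furniture and walls round the work are solid. World frame = base frame: x ahead of the robot, y to its left, z up, the work surface at z = 0. Lengths are in m, angles in rad, forces in N, time in s.
With the tool pointing down it reaches from about 0.4 to 0.85 m from the base axis. Payload 4.5 kg.
Tool frame: the origin (TCP) lies where the fingers leave the gripper's body, on its centre line; the fingertips stand 64 mm ahead of it and the grasp point (between the pads) lies 45 mm ahead of it; z points along the fingers, y is the direction in which the jaws open and shut (so a half turn about z gives the same grasp; the last joint's range is limited). The gripper opens to 88 mm and grips with 3 to 60 N. Pads are 18 mm wide; open, the fingers measure 123 mm over their backs; the gripper's body (75 mm by 187 mm) begins 45 mm behind the grasp point.
Start: joints at [-1.222, 0.689, -0.195, 1.565, 0.157, 0.902, -0.215], TCP at [0.193, 0.594, 0.303] pointing down, gripper open.
Joint ranges: [-3.01, 3.01], [-0.46, 2.08], [-1.47, 1.51], [0.13, 2.56], [-1, 4.14], [0.04, 2.09], [-2.66, 2.66]. Speed limits (rad/s): [2.57, 2.57, 3.14, 3.14, 3.14, 3.14, 3.14].

### API

Orientations are given as a unit quaternion [x, y, z, w].
In Python, from plant import monitor, snapshot, workorder, finder gives the robot as it stands.
- The arm moves only by the tool carry_out, never from a script. Its argument "motion" is one flat list of numbers, 6 for each row, row after row: the shift along the tool's x, y, z in cm, then the turn, a rotation vector about the tool's x, y, z in rad. In form: [x, y, z, rx, ry, rz, x, y, z, rx, ry, rz, ...]. A call has 1 to 8 rows; each row shifts and turns the commanded pose from where the row before left it, along the tool's axes as they then stand; what a row does not reach is not made up. A row lasts 1/8 s, in which the tool goes at most 62.5 mm and 10.7 degrees, less where a joint would pass 70% of its speed; a pose out of reach is approached as far as the arm can. A call with a gripper value outside its range is refused whole. "hand" is the finger opening in cm, from 0 to 8.81, set as the call begins (left out, the last holds). The fingers move at their own pace and stop on an object; "grip_force" is the grip in N (left out, the last holds). Time passes only in rows, so rows that do not move let the fingers close. It gives the time, the measured TCP pose, the force and the opening at its end, in the units of the state.
- monitor.get_state(): the state, without advancing time (a new reading comes with each control period).
- snapshot(name): name is "side" or "top"; returns a dict with "frame" (400x640x3 uint8, red, green, blue), "range_z" (400x640 float32, m along the optical axis (not along the pixel's ray), 0 where there is no reading), "fx", "fy", "cx", "cy" (pixels), "D" ([k1, k2, p1, p2, k3] as OpenCV has them; the pictures are not rectified), "rvec" (rotation vector, rad) and "tvec" (3), from world to camera coordinates, as OpenCV has them. Camera axes: x right, y down, z forward; pixel columns grow to the right and rows downward; lengths in m; the calibration is good to about 2 mm. A picture is of the moment at which its call begins.
- workorder.finish_job(): hands the job in, once; it reports no verdict.
Trained networks look in a picture, given as the dict that the camera call returned (one of the last four; its "shot" number tells which), for a name from the list of things; names that differ only in an ending like _2 or _b are one class to them, and where a whole thing is asked for, a point or a joint stands for the part that bears it (a point fixed in the world has none). Each returns a list of dicts, best first, with "p" (0 to 1); they miss things now and then, are a little off and sometimes report something else, mostly with a low value. They report only what shows in the picture. A call takes as long as a camera call.
- finder.masks_of(picture, thing): "pixels" (400x640 bool, what is visible of it) and "extent" ([left, top, right, bottom] in pixels, round what is visible of it).
The state is a dict: "clock": time; "q": joint angles; "qd": joint speeds; "joint_torque": joint torques, N m; "tool_pos": TCP position; "eef_rot": TCP orientation; "contact_force": force on the tool from outside, world axes, zero at the start; "moment": the same for the moment, N m; "opening": opening from 0.0 (shut) to 1.0 (fully open).
Only numpy, scipy, OpenCV 4.12 (cv2) and the standard library are available. Lean on these libraries where they do the work, as an engineer would, in place of code of your own. Each camera call takes 0.05 s, during which the arm holds its last target. There are 200 camera calls.

## Working session

There is one attempt and no reset: what is moved stays moved. The work goes in short steps, Python scripts to look and compute and a tool call to move; the robot and the scene stay as the last step left them, time stands still between calls to the robot, and variables do not carry over. Pictures are saved under pics/ and viewed, about 8 in all and at most 12, crops included, and the job is handed in when it is done.

Besides the shell and the picture viewer there is one more tool, called after ">>>" by a JSON object that holds its "name" and its "arguments", one argument or row to a line. carry_out: Moves the arm, as the interface text tells. Its arguments: {"type":"object","properties":{"motion":{"type":"array"},"hand":{"type":"number"},"grip_force":{"type":"number"}},"required":["motion"]}

```bash
ls; mkdir -p pics
cat > h.py <<'E'
import numpy as np, cv2
from scipy.spatial.transform import Rotation as R
from plant import monitor, snapshot, workorder, finder
def pts(s,mask=None):
    z=s["range_z"]; ok=z>0
    if mask is not None: ok&=mask
    v,u=np.nonzero(ok)
    K=np.array([[s["fx"],0,s["cx"]],[0,s["fy"],s["cy"]],[0,0,1]])
    n=cv2.undistortPoints(np.c_[u,v].astype(float)[:,None],K,np.array(s["D"]))[:,0]
    zz=z[v,u]; c=np.c_[n*zz[:,None],zz]
    Rm=cv2.Rodrigues(np.array(s["rvec"],float))[0]
    return (c-np.array(s["tvec"]).ravel())@Rm, np.c_[u,v]
def save(s,n,crop=None,f=1):
    im=s["frame"][...,::-1]
    if crop: im=im[crop[1]:crop[3],crop[0]:crop[2]]
    cv2.imwrite(f"pics/{n}.png",cv2.resize(im,None,fx=f,fy=f))
def st():
    s=monitor.get_state(); print(round(s["clock"],2),np.round(s["tool_pos"],4),"R\n",np.round(R.from_quat(s["eef_rot"]).as_matrix(),3),"F",np.round(s["contact_force"],1),"op",round(s["opening"],3),"q",np.round(s["q"],2))
E
python3 - <<'E'
from h import *
st()
ims=[]
for c in("side","top"):
    s=snapshot(c); ims.append(s["frame"][...,::-1])
    Rm=cv2.Rodrigues(np.array(s["rvec"],float))[0]; print(c,"campos",-Rm.T@np.array(s["tvec"]).ravel(),"fwd",Rm[2])
    for t in("housing","jig","screen","next_face","ink_tub","tape_roll"):
        for d in finder.masks_of(s,t)[:2]:
            P,_=pts(s,d["pixels"])
            print(c,t,round(d["p"],2),d["extent"],len(P),np.round(np.percentile(P,[2,50,98],axis=0),3).tolist() if len(P) else "")
    save(s,"a_"+c)
    np.savez("s_"+c,**{k:v for k,v in s.items()})
E
```

```text
pics
0.0 [0.1934 0.5938 0.3019] R
 [[-0.951  0.31  -0.   ]
 [ 0.31   0.951 -0.002]
 [-0.    -0.002 -1.   ]] F [-0.8  0.2 -0.1] op 0.998 q [-1.22  0.69 -0.19  1.57  0.16  0.9  -0.22]
side campos [ 0.39140516 -1.07900188  0.51524398] fwd [ 0.0529515   0.92367523 -0.37949994]
side housing 0.81 [284.5, 189.1, 321.9, 236.4] 1692 [[0.358, -0.388, 0.134], [0.396, -0.377, 0.186], [0.435, -0.337, 0.219]]
side jig 0.9 [308.9, 128.5, 358.4, 224.9] 3023 [[0.418, -0.318, 0.131], [0.477, -0.185, 0.223], [0.529, -0.156, 0.314]]
side screen 0.82 [311.3, 128.0, 356.6, 178.6] 1901 [[0.429, -0.199, 0.199], [0.478, -0.177, 0.258], [0.525, -0.155, 0.316]]
side next_face 0.81 [283.4, 185.3, 321.7, 238.9] 1789 [[0.356, -0.387, 0.13], [0.396, -0.377, 0.184], [0.437, -0.313, 0.219]]
side ink_tub 0.71 [282.6, 179.0, 303.9, 191.9] 224 [[0.346, -0.195, 0.154], [0.368, -0.181, 0.177], [0.394, -0.143, 0.18]]
side tape_roll 0.64 [354.9, 236.8, 383.1, 257.6] 536 [[0.492, -0.467, 0.129], [0.521, -0.447, 0.146], [0.55, -0.41, 0.149]]
top campos [ 0.34169494 -0.31267112  1.04454177] fwd [ 0.13501634  0.02503924 -0.990
[... 158 characters left out ...]
4.4, 250.1] 6387 [[0.392, -0.309, 0.139], [0.461, -0.213, 0.144], [0.526, -0.155, 0.319]]
top jig 0.29 [245.6, 229.8, 273.2, 267.2] 716 [[0.348, -0.193, 0.172], [0.372, -0.168, 0.179], [0.397, -0.144, 0.183]]
top screen 0.94 [228.7, 144.8, 279.4, 217.8] 2046 [[0.431, -0.198, 0.207], [0.478, -0.174, 0.28], [0.525, -0.149, 0.32]]
top next_face 0.96 [334.9, 211.6, 377.1, 256.9] 1408 [[0.36, -0.383, 0.131], [0.397, -0.354, 0.22], [0.437, -0.324, 0.223]]
top tape_roll 0.9 [384.9, 158.2, 416.9, 190.3] 592 [[0.494, -0.464, 0.131], [0.522, -0.438, 0.149], [0.55, -0.41, 0.152]]
top tape_roll 0.64 [338.1, 211.5, 377.7, 256.7] 1334 [[0.361, -0.382, 0.214], [0.397, -0.354, 0.22], [0.435, -0.324, 0.223]]
```

Run:
```python
from h import *
a=np.load("s_top.npz");b=np.load("s_side.npz")
x=a["frame"][120:280,210:430,::-1];y=b["frame"][110:270,260:420,::-1]
x=cv2.resize(x,None,fx=3.6,fy=3.6)[:,:];y=cv2.resize(y,None,fx=3.6,fy=3.6)
cv2.imwrite("pics/top1.png",x);cv2.imwrite("pics/side1.png",y)
P,uv=pts({k:a[k] for k in a.files})
def rect(m,n):
    q=P[m][:,:2]; r=cv2.minAreaRect((q*1000).astype(np.float32)); print(n,m.sum(),r,np.median(P[m][:,2]), np.round(cv2.boxPoints(r)).tolist())
box=(P[:,0]>.33)&(P[:,0]<.46)&(P[:,1]<-.3)&(P[:,1]>-.41)
rect(box&(P[:,2]>.215)&(P[:,2]<.226),"housing top")
j=(P[:,0]>.36)&(P[:,0]<.56)&(P[:,1]>-.33)&(P[:,1]<-.12)
rect(j&(P[:,2]>.138)&(P[:,2]<.1465),"bed")
rect(j&(P[:,2]>.156)&(P[:,2]<.166),"stops")
m=j&(P[:,2]>.156)&(P[:,2]<.166)
print(np.histogram(P[j][:,2],np.arange(.125,.34,.005)))
m=j&(P[:,2]>.19); 
print("screen", np.round(P[m&(P[:,2]>.3)].mean(0),4), np.round(P[m&(P[:,2]<.23)].mean(0),4))
q=P[m]; c=q.mean(0); u,s,vt=np.linalg.svd(q-c,full_matrices=False);print(c,vt)
```

```text
housing top 1327 ((399.02911376953125, -354.07574462890625), (54.0648307800293, 76.0605239868164), 76.47789764404297) 0.21994319557750436 [[356.0, -371.0], [430.0, -389.0], [442.0, -337.0], [368.0, -319.0]]
bed 3418 ((446.01934814453125, -242.61453247070312), (162.69024658203125, 169.25355529785156), 89.58194732666016) 0.1421977190788006 [[361.0, -323.0], [530.0, -325.0], [531.0, -162.0], [362.0, -161.0]]
stops 620 ((449.18463134765625, -262.86505126953125), (167.04637145996094, 121.02886199951172), 72.99722290039062) 0.16216930813664648 [[367.0, -325.0], [483.0, -360.0], [531.0, -201.0], [416.0, -165.0]]
(array([1679, 1899,  308, 3019,  155,   44,   92,  526,   27,   14,  357,
        216,    7,    5,   14,   48,  108,   85,  108,  128,   61,   64,
         72,   59,   69,   67,   81,   73,   67,   83,   75,   83,   74,
         81,   84,   74,   76,   88,  470,   25,    0,    0,    0]), array([0.125, 0.13 , 0.135, 0.14 , 0.145, 0.15 , 0.155, 0.16 , 0.165,
       0.17 , 0.175, 0.18 , 0.185, 0.19 , 0.195, 0.2  , 0.205, 0.21 ,
       0.215, 0.22 , 0.225, 0.23 , 0.235, 0.24 , 0.245, 0.25 , 0.255,
       0.26 , 0.265, 0.27 , 0.275, 0.28 , 0.285, 0.29 , 0.295, 0.3  ,
       0.305, 0.31 , 0.315, 0.32 , 0.325, 0.33 , 0.335, 0.34 ]))
screen [ 0.4808 -0.1649  0.3146] [ 0.4573 -0.2097  0.215 ]
[ 0.47343966 -0.18092914  0.26931329] [[-0.42380568 -0.52443675 -0.73848144]
 [ 0.8892368  -0.08592008 -0.44930575]
 [-0.17218206  0.8471032  -0.50276188]]
```

View pics/top1.png

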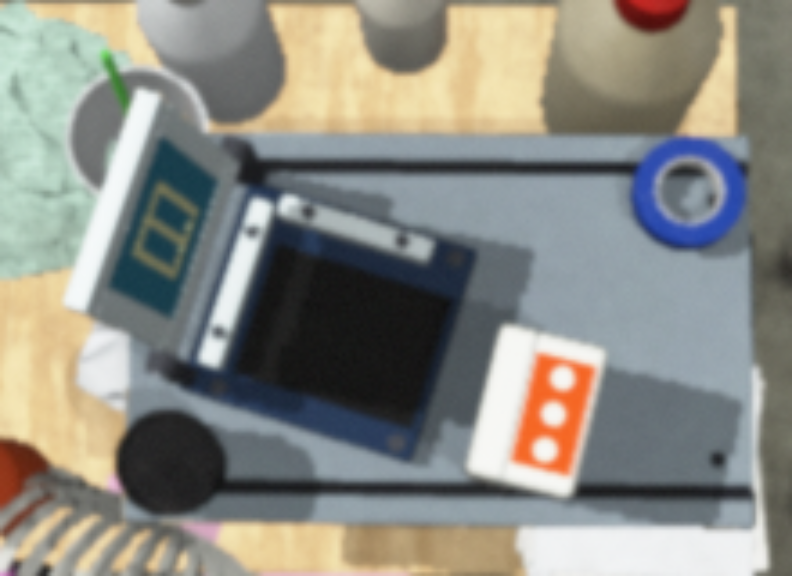

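View pics/side1.png

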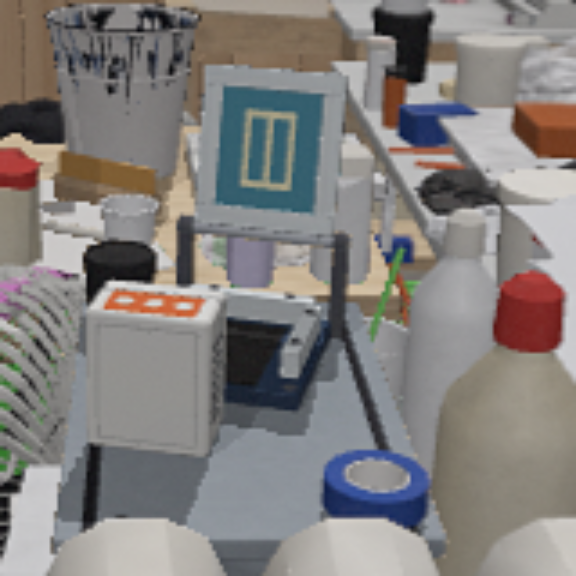

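```bash
cat > fit.py <<'E'
from h import *
def jigfit(s):
    P,uv=pts(s)
    m=(P[:,2]>.1385)&(P[:,2]<.1655)&(P[:,0]>.37)&(P[:,0]<.54)&(P[:,1]>-.33)&(P[:,1]<-.15)
    img=np.zeros(s["frame"].shape[:2],np.uint8); img[uv[m,1],uv[m,0]]=1
    img=cv2.morphologyEx(img,cv2.MORPH_OPEN,np.ones((5,5)))
    n,l,stt,_=cv2.connectedComponentsWithStats(img); k=1+np.argmax(stt[1:,4])
    mm=m&(l[uv[:,1],uv[:,0]]==k)
    return cv2.minAreaRect((P[mm][:,:2]*1000).astype(np.float32)),P,mm,m
E
python3 - <<'E'
from fit import *
a=np.load("s_top.npz"); s={k:a[k] for k in a.files}
r,P,mm,m=jigfit(s); print(r,mm.sum()); print(cv2.boxPoints(r))
# stop tops
for yaw in np.deg2rad([72,73,74,75,76,77]):
    ex=np.array([np.cos(yaw),np.sin(yaw)]);ey=np.array([-ex[1],ex[0]])
    c=np.array(r[0])/1000; J=(P[:,:2]-c)@np.c_[ex,ey]*1000
    b=mm&(P[:,2]<.147); t=mm&(P[:,2]>.158)
    print(np.rad2deg(yaw),"bedx",np.percentile(J[b,0],[1,99]),"bedy",np.percentile(J[b,1],[1,99]))
    bk=t&(J[:,1]>-20)&(J[:,1]<40); sd=t&(J[:,0]>-25)&(J[:,0]<30)
    print("  back",np.percentile(J[bk,0],[3,50,97]).round(1),"side",np.percentile(J[sd,1],[3,50,97]).round(1), bk.sum(),sd.sum())
sc=P[(P[:,2]>.21)&(P[:,1]>-.23)&(P[:,1]<-.13)&(P[:,0]>.42)&(P[:,0]<.54)]
J=np.c_[(sc[:,:2]-c)@np.c_[ [np.cos(1.29),np.sin(1.29)],[-np.sin(1.29),np.cos(1.29)]],sc[:,2]]*1000
for z in range(210,325,10):
    q=J[abs(J[:,2]-z)<5]; print(z,np.percentile(q,[5,50,95],axis=0)[:,:2].round(0).tolist())
E
```

```text
((451.98150634765625, -245.9801483154297), (130.15087890625, 120.47662353515625), 73.00745391845703) 3991
[[ 375.35492 -290.6101 ]
 [ 490.57184 -325.81906]
 [ 528.6081  -201.35019]
 [ 413.39117 -166.14124]]
72.0 bedx [-64.06681653  63.06713143] bedy [-58.34229149  58.83981421]
  back [44.7 50.4 56.2] side [-54.1 -48.2 -42.6] 200 174
73.0 bedx [-63.99197174  63.04992305] bedy [-58.16959513  58.99248685]
  back [45.  50.6 56.4] side [-53.9 -48.1 -42.6] 201 174
74.0 bedx [-63.84376011  63.02348619] bedy [-57.99857384  59.15204472]
  back [45.3 50.8 56.6] side [-54.  -48.4 -42.7] 201 172
75.0 bedx [-63.90816308  62.97415674] bedy [-57.622371    59.40768211]
  back [45.2 51.  56.9] side [-54.2 -48.3 -42.7] 200 173
76.0 bedx [-64.09243027  63.06275443] bedy [-57.28306162  59.8201775 ]
  back [45.3 51.2 57.5] side [-54.4 -48.5 -42.6] 200 176
77.0 bedx [-64.43919962  63.08904655] bedy [-57.03291301  60.42435407]
  back [45.1 51.5 57.8] side [-54.8 -48.6 -42.5] 200 176
210 [[61.0, -65.0], [62.0, -11.0], [68.0, 48.0]]
220 [[62.0, -49.0], [64.0, -4.0], [66.0, 39.0]]
230 [[64.0, -51.0], [66.0, -4.0], [68.0, 42.0]]
240 [[67.0, -52.0], [68.0, -5.0], [70.0, 41.0]]
250 [[68.0, -51.0], [70.0, -3.0], [72.0, 42.0]]
260 [[70.0, -50.0], [72.0, -5.0], [74.0, 41.0]]
270 [[73.0, -50.0], [74.0, -3.0], [76.0, 42.0]]
280 [[74.0, -52.0], [76.0, -6.0], [78.0, 41.0]]
290 [[77.0, -49.0], [78.0, -6.0], [80.0, 39.0]]
300 [[78.0, -52.0], [80.0, -5.0], [81.0, 41.0]]
310 [[80.0, -51.0], [82.0, -3.0], [83.0, 41.0]]
320 [[82.0, -52.0], [88.0, -5.0], [94.0, 40.0]]
```

>>> {"name": "carry_out", "arguments": {
  "motion": [0,0,-1,0,0,0.18,0,0,-1,0,0,0.18,0,0,0,0,0,0.18,0,0,0,0,0,0.18,0,0,0,0,0,0.18],
  "hand": 4
}}

```text
clock: 1.32
tool_pos: [0.1933, 0.5943, 0.3228]
eef_rot: [0.573, 0.82, 0.0, -0.0]
contact_force: [0.2, 0.1, -0.4]
opening: 0.463
```

```bash
cat > pl.py <<'E'
from h import *
C=np.array([.452,-.246]);YAW=np.deg2rad(73.0)
ex=np.array([np.cos(YAW),np.sin(YAW)]);ey=np.array([-ex[1],ex[0]])
def jw(x,y): return C+(x*ex+y*ey)/1000
def wj(p): d=(np.asarray(p)[:2]-C)*1000; return np.array([d@ex,d@ey])
def rot(dyaw=0,pitch=0): # tool x=jig x, y=-jig y, z down
    X=np.r_[ex,0];Z=np.array([0,0,-1.]);M=np.c_[X,np.cross(Z,X),Z]
    return R.from_euler("z",dyaw)*R.from_matrix(M)*R.from_rotvec([0,pitch,0])
def rows(wps,step=.058):
    s=monitor.get_state();p=np.array(s["tool_pos"]);r=R.from_quat(s["eef_rot"])
    for wp,wr in wps:
        d=np.array(wp)-p; w=(r.inv()*wr).as_rotvec()
        n=int(max(np.ceil(np.linalg.norm(d)/step),np.ceil(np.linalg.norm(w)/.18),1))
        for i in range(n):
            print([round(float(v),2) for v in (r.inv().apply(d/n)*100)]+[round(float(v),3) for v in w/n])
            r=r*R.from_rotvec(w/n)
        p=np.array(wp); print("--")
E
python3 - <<'E'
from pl import *
t=rot(); b=jw(-172,15)
rows([([.40,.36,.42],t),([.50,.0,.42],t),([b[0],b[1],.40],t),([b[0],b[1],.27],t)]); print(b)
E
```

```text
[-4.85, 1.89, -1.62, -0.0, -0.0, 0.108]
[-4.62, 2.41, -1.62, -0.0, -0.0, 0.108]
[-4.33, 2.89, -1.62, -0.0, -0.0, 0.108]
[-4.0, 3.34, -1.62, -0.0, -0.0, 0.108]
[-3.61, 3.75, -1.62, -0.0, -0.0, 0.108]
[-3.19, 4.12, -1.62, -0.0, -0.0, 0.108]
--
[-4.5, 2.87, -0.0, -0.0, -0.0, 0.0]
[-4.5, 2.87, -0.0, -0.0, -0.0, 0.0]
[-4.5, 2.87, -0.0, -0.0, -0.0, 0.0]
[-4.5, 2.87, -0.0, -0.0, -0.0, 0.0]
[-4.5, 2.87, -0.0, -0.0, -0.0, 0.0]
[-4.5, 2.87, -0.0, -0.0, -0.0, 0.0]
[-4.5, 2.87, -0.0, -0.0, -0.0, 0.0]
--
[-5.27, 0.14, 0.25, -0.0, -0.0, 0.0]
[-5.27, 0.14, 0.25, -0.0, -0.0, 0.0]
[-5.27, 0.14, 0.25, -0.0, -0.0, 0.0]
[-5.27, 0.14, 0.25, -0.0, -0.0, 0.0]
[-5.27, 0.14, 0.25, -0.0, -0.0, 0.0]
[-5.27, 0.14, 0.25, -0.0, -0.0, 0.0]
[-5.27, 0.14, 0.25, -0.0, -0.0, 0.0]
[-5.27, 0.14, 0.25, -0.0, -0.0, 0.0]
--
[-0.0, 0.0, 4.33, -0.0, -0.0, 0.0]
[-0.0, 0.0, 4.33, -0.0, -0.0, 0.0]
[-0.0, 0.0, 4.33, -0.0, -0.0, 0.0]
--
[ 0.3873675  -0.40609884]
```

>>> {"name": "carry_out", "arguments": {
  "motion": [-4.8,1.9,-1.6,0,0,0.108,-4.6,2.4,-1.6,0,0,0.108,-4.3,2.9,-1.6,0,0,0.108,-4.0,3.3,-1.6,0,0,0.108,-3.6,3.8,-1.6,0,0,0.108,-3.2,4.1,-1.6,0,0,0.108,-4.5,2.9,0,0,0,0,-4.5,2.9,0,0,0,0]
}}

```text
clock: 2.33
tool_pos: [0.4314, 0.2576, 0.419]
eef_rot: [0.802, 0.597, 0.001, 0.0]
contact_force: [0.2, -0.6, -0.4]
opening: 0.452
```

>>> {"name": "carry_out", "arguments": {
  "motion": [-4.5,2.9,0,0,0,0,-4.5,2.9,0,0,0,0,-4.5,2.9,0,0,0,0,-4.5,2.9,0,0,0,0,-4.5,2.9,0,0,0,0,-5.3,0.1,0,0,0,0,-5.3,0.1,0,0,0,0]
}}

```text
clock: 3.2
tool_pos: [0.476, -0.1018, 0.4187]
eef_rot: [0.802, 0.597, 0.0, 0.0]
contact_force: [0.1, -0.4, -0.1]
opening: 0.453
```

>>> {"name": "carry_out", "arguments": {
  "motion": [-5.3,0.1,0,0,0,0,-5.3,0.1,0,0,0,0,-5.3,0.1,0,0,0,0,-5.3,0.1,0,0,0,0,-5.3,0.1,0,0,0,0,-5.3,0.1,0,0,0,0,0,0,0,0,0,0]
}}

```text
clock: 4.08
tool_pos: [0.3876, -0.4107, 0.4188]
eef_rot: [0.805, 0.594, -0.001, 0.001]
contact_force: [-0.2, 1.5, 0.6]
opening: 0.457
```

Run:
```python
from pl import *
st(); s=monitor.get_state(); print(wj(s["tool_pos"]))
b=jw(-172,15); rows([([b[0],b[1],.25],rot())])
```

```text
4.08 [ 0.3876 -0.4107  0.4188] R
 [[ 0.295  0.955 -0.001]
 [ 0.955 -0.295 -0.003]
 [-0.003 -0.    -1.   ]] F [-0.2  1.5  0.6] op 0.457 q [ 0.51  0.5   0.36  1.6  -0.19  1.07  0.63]
[-176.33009189   13.3915013 ]
[0.16, -0.05, 5.62, -0.0, 0.001, -0.001]
[0.16, -0.05, 5.62, -0.0, 0.001, -0.001]
[0.15, -0.05, 5.63, -0.0, 0.001, -0.001]
--
```

>>> {"name": "carry_out", "arguments": {
  "motion": [0,0,5.8,0,0,0,0,0,5.8,0,0,0,0,0,5.8,0,0,0,1.2,0,0,0,0,0,1.0,0,0,0,0,0,0.7,0,0,0,0,0,0.7,0,0,0,0,0,0.5,0,0,0,0,0]
}}

```text
clock: 5.08
tool_pos: [0.4029, -0.367, 0.2457]
eef_rot: [0.802, 0.597, 0.0, 0.001]
contact_force: [0.1, -0.6, -0.2]
opening: 0.454
```

>>> {"name": "carry_out", "arguments": {
  "motion": [0.3,0,0,0,0,0,0.3,0,0,0,0,0,0.2,0,0,0,0,0]
}}

```text
clock: 5.45
tool_pos: [0.4034, -0.3643, 0.2463]
eef_rot: [0.804, 0.595, -0.002, 0.004]
contact_force: [-5.3, -10.2, 7.7]
opening: 0.455
```

```bash
cat > look.py <<'E'
from pl import *
import sys
def house(s):
    best=[]
    for d in finder.masks_of(s,"housing")[:1]:
        P,_=pts(s,d["pixels"]); z=np.percentile(P[:,2],90); m=abs(P[:,2]-z)<.005
        r=cv2.minAreaRect((P[m][:,:2]*1000).astype(np.float32)); bp=cv2.boxPoints(r)/1000
        print("housing p",round(d["p"],2),"ztop",round(z,4),np.round(r[1],1),r[2],"c jig",wj(np.array(r[0])/1000).round(1),"corners",[wj(b).round(1).tolist() for b in bp])
s=snapshot("top"); house(s); save(s,sys.argv[1],(210,120,430,280),3.6)
q=monitor.get_state(); print("tool jig",wj(q["tool_pos"]).round(1),round(q["tool_pos"][2],4),np.round(q["contact_force"],1))
E
python3 look.py t2
```

```text
housing p 0.23 ztop 0.3181 [ 13.5 101.8] 72.97505187988281 c jig [88.2 -4.5] corners [[81.5, 46.4], [81.4, -55.4], [94.9, -55.4], [95.0, 46.4]]
tool jig [-127.3   12. ] 0.2464 [-5.4 -8.8  6.7]
```

>>> {"name": "carry_out", "arguments": {
  "motion": [-0.8,0,0,0,0,0,0,0,-2.5,0,0,0,0.8,0,0,0,0,0,0.8,0,0,0,0,0,0.8,0,0,0,0,0,0.8,0,0,0,0,0,0.6,0,0,0,0,0]
}}

```text
clock: 6.42
tool_pos: [0.4134, -0.329, 0.2691]
eef_rot: [0.802, 0.597, 0.0, -0.001]
contact_force: [-0.2, -1.2, -0.1]
opening: 0.457
```

Run:
```python
from pl import *
q=monitor.get_state(); print("tool jig",wj(q["tool_pos"]).round(1),round(q["tool_pos"][2],4),np.round(q["contact_force"],1))
s=snapshot("side"); save(s,"s2",(260,110,420,270),3.6)
```

```text
tool jig [-90.7  12.6] 0.2691 [-0.2 -1.2 -0.1]
```

View pics/s2.png

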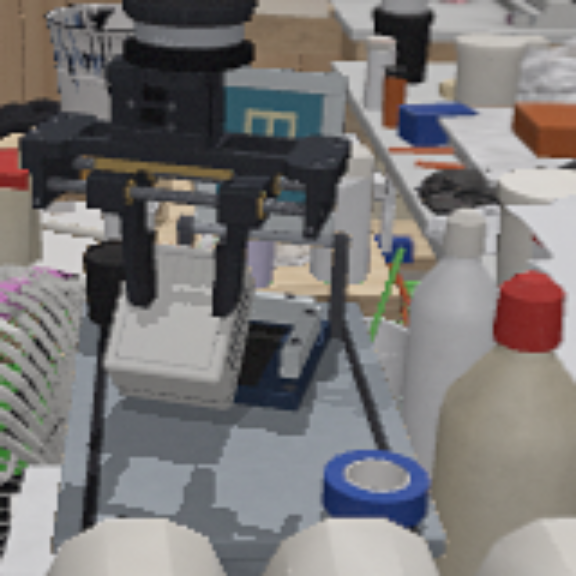

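The picture shows the housing leaning forward about 35–40° (around pixel 180,330), with both fingertips on its blank face. I'll keep pushing slowly.

>>> {"name": "carry_out", "arguments": {
  "motion": [0.5,0,0,0,0,0,0.5,0,0,0,0,0,0.5,0,0,0,0,0,0.5,0,0,0,0,0,0.5,0,0,0,0,0,0,0,0,0,0,0]
}}

```text
clock: 7.22
tool_pos: [0.4207, -0.3063, 0.2696]
eef_rot: [0.802, 0.597, 0.0, -0.0]
contact_force: [0.3, 0.4, -0.6]
opening: 0.455
```

>>> {"name": "carry_out", "arguments": {
  "motion": [0,0,-2,0,0,0,-5,0,0,0,0,0,-5,0,0,0,0,0,-4,0,0,0,0,0,0,0,0,0,0,0]
}}

```text
clock: 7.85
tool_pos: [0.3777, -0.4446, 0.2898]
eef_rot: [0.804, 0.594, -0.001, 0.001]
contact_force: [-0.5, 0.6, 0.2]
opening: 0.452
```

```bash
python3 look.py t3
python3 - <<'E'
from h import *
s=snapshot("side"); save(s,"s3",(260,110,420,270),3.6)
im=np.hstack([cv2.resize(cv2.imread("pics/t3.png"),(495,360)),cv2.resize(cv2.imread("pics/s3.png"),(300,300))[:,:] if 0 else np.pad(cv2.resize(cv2.imread("pics/s3.png"),(300,300)),((0,60),(0,0),(0,0)))]); cv2.imwrite("pics/c3.png",im)
E
```

```text
housing p 0.73 ztop 0.3181 [ 13.6 102. ] 73.03837585449219 c jig [88.3 -4.6] corners [[81.4, 46.4], [81.5, -55.6], [95.1, -55.6], [95.0, 46.4]]
tool jig [-207.1   11.9] 0.2894 [ 0.3 -0.8 -0.9]
```

View pics/c3.png

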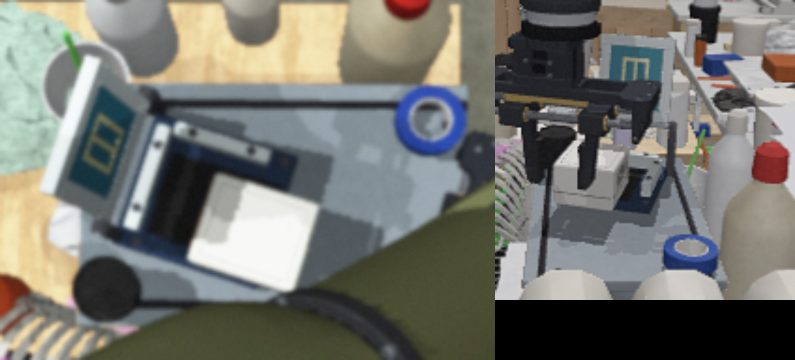

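The housing lies on the bed with its blank face up (around pixel 255,230), still away from both stops. Next I measure it and push it home.

```bash
python3 - <<'E'
t=open("look.py").read()
i=t.index("def house");j=t.index("s=snapshot")
t=t[:i]+'''def house(s):
    P,_=pts(s); J=(P[:,:2]-C)@np.c_[ex,ey]*1000
    m=(P[:,2]>.190)&(P[:,2]<.203)&(J[:,0]>-110)&(J[:,0]<53)&(abs(J[:,1])<80)
    r=cv2.minAreaRect(J[m].astype(np.float32)); print("n",m.sum(),"z",np.median(P[m,2]).round(4),"c",np.round(r[0],1),"size",np.round(r[1],1),"ang",round(r[2],1),cv2.boxPoints(r).round(1).tolist())
'''+t[j:]
open("look.py","w").write(t)
E
python3 look.py t4
```

```text
n 2039 z 0.1959 c [-51.1  18.7] size [76.  90.3] ang 90.0 [[-96.30000305175781, -19.299999237060547], [-6.0, -19.399999618530273], [-6.0, 56.599998474121094], [-96.30000305175781, 56.70000076293945]]
tool jig [-205.7   11.4] 0.2895 [ 0.2  0.8 -0.4]
```

>>> {"name": "carry_out", "arguments": {
  "motion": [2,-0.7,3.2,0,0,0,3,0,3.2,0,0,0,4,0,0,0,0,0,0.8,0,0,0,0,0,0.8,0,0,0,0,0,0.8,0,0,0,0,0,0.8,0,0,0,0,0,0.8,0,0,0,0,0]
}}

```text
clock: 9.05
tool_pos: [0.411, -0.3147, 0.226]
eef_rot: [0.803, 0.596, -0.0, 0.001]
contact_force: [-0.0, -1.9, 0.7]
opening: 0.448
```

>>> {"name": "carry_out", "arguments": {
  "motion": [0.6,0,0,0,0,0,0.6,0,0,0,0,0,0.5,0,0,0,0,0,0,0,0,0,0,0]
}}

```text
clock: 9.55
tool_pos: [0.4159, -0.2972, 0.2255]
eef_rot: [0.802, 0.597, 0.0, -0.001]
contact_force: [-0.3, 1.3, 0.6]
opening: 0.452
```

```bash
python3 look.py t5
```

```text
n 0 z nan c [0. 0.] size [0. 0.] ang 0.0 [[0.0, 0.0], [0.0, 0.0], [0.0, 0.0], [0.0, 0.0]]
tool jig [-59.7  19.6] 0.2255 [-0.2 -0.1 -0.1]
  return _methods._mean(a, axis=axis, dtype=dtype,
  ret = ret.dtype.type(ret / rcount)
```

>>> {"name": "carry_out", "arguments": {
  "motion": [0.4,0,0,0,0,0,0.3,0,0,0,0,0,0.2,0,0,0,0,0,0,0,0,0,0,0]
}}

```text
clock: 10.1
tool_pos: [0.4167, -0.2931, 0.2262]
eef_rot: [0.804, 0.595, -0.002, 0.002]
contact_force: [-5.0, -8.0, 1.2]
opening: 0.454
```

```bash
python3 look.py t6 2>/dev/null
```

```text
n 0 z nan c [0. 0.] size [0. 0.] ang 0.0 [[0.0, 0.0], [0.0, 0.0], [0.0, 0.0], [0.0, 0.0]]
tool jig [-55.3  20. ] 0.2262 [-4.6 -9.6  1. ]
```

>>> {"name": "carry_out", "arguments": {
  "motion": [-2,0,-1,0,0,0,0,-1,-5,0,0,0,1,-4.5,-1,0,0,0,4.5,-2.5,0,0,0,0,1.8,0,3,0,0,0,0,0,4.4,0,0,0,0,0.8,0,0,0,0,0,0.6,0,0,0,0],
  "hand": 0
}}

```text
clock: 11.15
tool_pos: [0.3715, -0.2207, 0.2227]
eef_rot: [0.803, 0.596, 0.0, 0.001]
contact_force: [0.6, -0.6, -0.3]
opening: 0.003
```

```bash
python3 look.py t7 2>/dev/null
```

```text
n 659 z 0.1959 c [-0.1 19.6] size [75.6 90.5] ang 89.9 [[-45.29999923706055, -18.200000762939453], [45.099998474121094, -18.299999237060547], [45.20000076293945, 57.29999923706055], [-45.29999923706055, 57.400001525878906]]
tool jig [ 0.6 83.2] 0.223 [ 0.6  0.1 -0.2]
```

>>> {"name": "carry_out", "arguments": {
  "motion": [0,0.7,0,0,0,0,0,0.6,0,0,0,0,0,0.6,0,0,0,0,0,0.6,0,0,0,0,0,0.4,0,0,0,0,0,0,0,0,0,0]
}}

```text
clock: 11.95
tool_pos: [0.3989, -0.2282, 0.2216]
eef_rot: [0.802, 0.597, 0.0, 0.0]
contact_force: [0.1, -0.2, -0.1]
opening: 0.008
```

```bash
python3 look.py t8 2>/dev/null
```

```text
n 486 z 0.196 c [-24.3   4. ] size [67.5 73.5] ang 23.7 [[-69.9000015258789, 24.100000381469727], [-40.400001525878906, -43.20000076293945], [21.399999618530273, -16.100000381469727], [-8.100000381469727, 51.20000076293945]]
tool jig [ 1.5 56.1] 0.2216 [-0.4 -0.   0.5]
```

>>> {"name": "carry_out", "arguments": {
  "motion": [0,0.4,0,0,0,0,0,0.4,0,0,0,0,0,0.2,0,0,0,0,0,0,0,0,0,0]
}}

```text
clock: 12.5
tool_pos: [0.403, -0.2295, 0.2214]
eef_rot: [0.803, 0.596, -0.002, -0.005]
contact_force: [-11.4, 3.2, 10.0]
opening: 0.003
```

```bash
python3 look.py t9 2>/dev/null
```

```text
n 406 z 0.1956 c [-33.8  -9. ] size [55.4 75.8] ang 38.3 [[-79.0, 3.5], [-32.0, -55.900001525878906], [11.5, -21.5], [-35.5, 37.900001525878906]]
tool jig [ 1.5 51.7] 0.2214 [-11.3   3.5  10.6]
```

>>> {"name": "carry_out", "arguments": {
  "motion": [0,-2,0,0,0,0,0,0,-5,0,0,0,-3,2,-3,0,0,0,-5,3,0,0,0,0,-5,3,0,0,0,0,-3,0,2,0,0,0,0,0,5.5,0,0,0,0,0,0,0,0,0],
  "hand": 4
}}

```text
clock: 13.55
tool_pos: [0.4179, -0.3998, 0.2235]
eef_rot: [0.802, 0.597, -0.0, -0.004]
contact_force: [0.5, 0.5, 0.2]
opening: 0.453
```

```bash
python3 look.py t10 2>/dev/null
```

```text
n 423 z 0.1961 c [  1.6 -35.4] size [91.3 24.2] ang 8.2 [[-45.29999923706055, -29.899999618530273], [-41.79999923706055, -53.900001525878906], [48.5, -40.900001525878906], [45.099998474121094, -16.899999618530273]]
tool jig [-157.6  -13.7] 0.2258 [ 0.3 -0.   0.8]
```

>>> {"name": "carry_out", "arguments": {
  "motion": [5,-0.9,0,0,0,0,3.8,0,0,0,0,0,0.6,0,0,0,0,0,0.4,0,0,0,0,0,0.4,0,0,0,0,0,0.2,0,0,0,0,0,0,0,0,0,0,0]
}}

```text
clock: 14.48
tool_pos: [0.4402, -0.3008, 0.227]
eef_rot: [0.803, 0.596, -0.0, 0.001]
contact_force: [-1.4, -3.3, 2.2]
opening: 0.456
```

>>> {"name": "carry_out", "arguments": {
  "motion": [-2,0,0,0,0,0,-5,0,-4,0,0,0,-6,0,-4,0,0,0,-6,0,-4,0,0,0,-5,2,-3,0,0,0,0,0,0,0,0,0]
}}

```text
clock: 15.22
tool_pos: [0.3941, -0.5235, 0.3674]
eef_rot: [0.804, 0.595, -0.001, 0.004]
contact_force: [-0.0, -0.3, -0.2]
opening: 0.457
```

```bash
python3 look.py t11 2>/dev/null
```

```text
n 2024 z 0.1959 c [ 0.1 -4.7] size [76.4 90.4] ang 89.7 [[-45.20000076293945, -42.599998474121094], [45.099998474121094, -43.099998474121094], [45.5, 33.29999923706055], [-44.79999923706055, 33.79999923706055]]
tool jig [-279.   -25.3] 0.3654 [ 0.   1.2 -1. ]
```

View pics/t11.png

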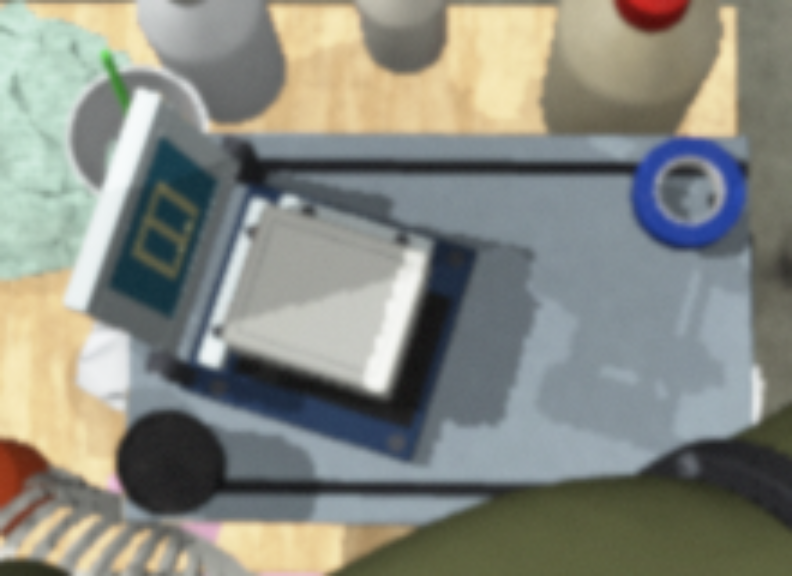

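The housing is home in both directions: face edges are at x 45.3 and y −43, square to 0.3°. Next I check for clearance behind the screen.

Run:
```python
from pl import *
s=snapshot("top"); P,_=pts(s); J=(P[:,:2]-C)@np.c_[ex,ey]*1000
for x in range(60,200,20):
    print(x,[round(float(np.max(P[(abs(J[:,0]-x)<10)&(abs(J[:,1]-y)<15),2],initial=0)),2) for y in range(-135,136,30)])
t=rot(); a=jw(-100,-5);b=jw(128,-5)
rows([([*a,.44],t),([*b,.44],t),([*b,.362],t)])
```

```text
60 [0.0, 0.13, 0.21, 0.25, 0.26, 0.25, 0.26, 0.18, 0.18, 0.19]
80 [0.15, 0.0, 0.21, 0.32, 0.32, 0.32, 0.32, 0.18, 0.18, 0.13]
100 [0.21, 0.16, 0.13, 0.32, 0.32, 0.32, 0.32, 0.13, 0.0, 0.12]
120 [0.22, 0.16, 0.0, 0.0, 0.0, 0.0, 0.06, 0.04, 0.01, 0.12]
140 [0.22, 0.16, 0.14, 0.0, 0.0, 0.0, 0.04, 0.04, 0.01, 0.11]
160 [0.16, 0.17, 0.16, 0.1, 0.0, 0.0, 0.02, 0.01, 0.1, 0.15]
180 [0.01, 0.1, 0.1, 0.1, 0.04, 0.01, 0.01, 0.0, 0.1, 0.15]
[4.42, -0.49, -1.89, -0.0, -0.0, 0.001]
[4.42, -0.49, -1.89, -0.0, -0.0, 0.001]
[4.42, -0.5, -1.89, -0.0, -0.0, 0.001]
[4.42, -0.5, -1.89, -0.0, -0.0, 0.001]
--
[5.7, -0.0, -0.0, 0.0, 0.0, 0.0]
[5.7, -0.0, -0.0, 0.0, 0.0, 0.0]
[5.7, -0.0, -0.0, 0.0, 0.0, 0.0]
[5.7, -0.0, -0.0, 0.0, 0.0, 0.0]
--
[-0.0, 0.0, 3.9, -0.0, -0.0, 0.0]
[-0.0, 0.0, 3.9, -0.0, -0.0, 0.0]
--
```

>>> {"name": "carry_out", "arguments": {
  "motion": [4.4,-0.5,-1.9,0,0,0,4.4,-0.5,-1.9,0,0,0,4.4,-0.5,-1.9,0,0,0,4.4,-0.5,-1.9,0,0,0,5.7,0,0,0,0,0,5.7,0,0,0,0,0,5.7,0,0,0,0,0,5.7,0,0,0,0,0]
}}

```text
clock: 16.32
tool_pos: [0.4917, -0.1219, 0.4399]
eef_rot: [0.802, 0.598, -0.001, -0.002]
contact_force: [1.4, -0.4, 0.4]
opening: 0.454
```

>>> {"name": "carry_out", "arguments": {
  "motion": [0,0,2,0,0,0,0,0,3,0,0,0,0,0,2.7,0,0,0,0,0,0,0,0,0]
}}

```text
clock: 16.82
tool_pos: [0.4905, -0.1236, 0.3618]
eef_rot: [0.802, 0.598, -0.002, -0.003]
contact_force: [1.0, 0.3, 0.3]
opening: 0.457
```

Run:
```python
from pl import *
st(); p=np.array(monitor.get_state()["tool_pos"]); print(wj(p),p[2])
# fingertip path: contact radius r on outer face (6 mm off plane), hinge (66,202)
th=1.75
for th in [1.75,1.6,1.4,1.2,1.0,.8,.6,.4,.2,.1,0]:
    r=104-2*np.clip((th-.8),0,1)*5
    # outward normal of outer face: at th=pi/2 -> +x ; th=0 -> +z
    n=np.array([np.sin(th),np.cos(th)]); u=np.array([-np.cos(th),np.sin(th)])
    c=np.array([66,202])+r*u+6*n
    tip=c+np.array([8*np.clip(np.sin(th)*3,0,1),0])  # finger half width 8
    print(th,"tool x,z TCP",tip.round(1)[0],(tip[1]+64).round(1))
```

```text
16.82 [ 0.4905 -0.1236  0.3618] R
 [[ 0.286  0.958 -0.007]
 [ 0.958 -0.286  0.002]
 [ 0.    -0.008 -1.   ]] F [1.  0.3 0.3] op 0.457 q [-0.08  0.48  0.37  1.85 -0.22  0.86  0.11]
[128.28551969  -1.04182386] 0.3617789419648946
1.75 tool x,z TCP 96.7 357.9
1.6 tool x,z TCP 82.8 361.8
1.4 tool x,z TCP 63.3 363.6
1.2 tool x,z TCP 43.4 361.4
1.0 tool x,z TCP 23.9 355.1
0.8 tool x,z TCP 5.8 344.8
0.6 tool x,z TCP -8.4 329.7
0.4 tool x,z TCP -19.5 312.0
0.2 tool x,z TCP -30.0 292.5
0.1 tool x,z TCP -34.5 282.4
0 tool x,z TCP -38.0 272.0
```

>>> {"name": "carry_out", "arguments": {
  "motion": [-3.1,0.4,0.4,0,0,0,-1.4,0,-0.4,0,0,0,-1.9,0,-0.2,0,0,0,-2.0,0,0.2,0,0,0,-1.9,0,0.6,0,0,0]
}}

```text
clock: 17.45
tool_pos: [0.4668, -0.2259, 0.3588]
eef_rot: [0.802, 0.597, 0.001, 0.0]
contact_force: [1.3, 2.2, -0.5]
opening: 0.453
```

Run:
```python
from pl import *
p=np.array(monitor.get_state()["tool_pos"]); print(wj(p),p[2])
s=snapshot("side"); save(s,"s12",(260,110,420,270),3.6)
```

```text
[23.51283474 -8.24837025] 0.3587887682793118
```

View pics/s12.png

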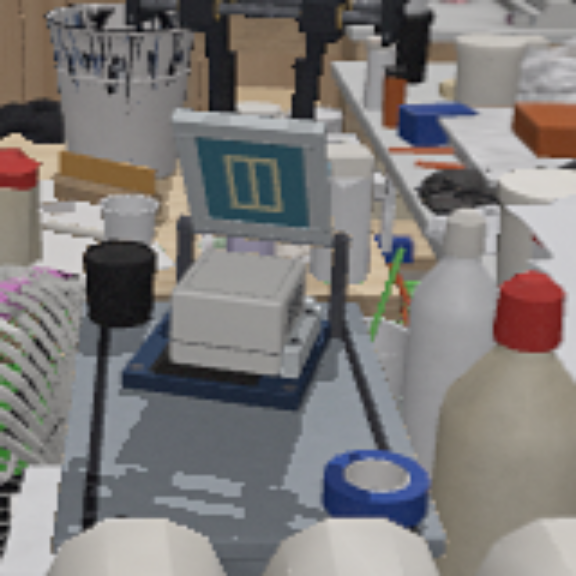

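The screen is following the fingertips, tilted forward about 30° (top bar near pixel 250,120). Carrying on along the arc.

>>> {"name": "carry_out", "arguments": {
  "motion": [-1.8,0,1.4,0,0,0,-1.4,0,1.5,0,0,0,-1.1,0,1.8,0,0,0,-1.0,0,1.9,0,0,0,-0.4,0,0.8,0,0,0,0,0,0,0,0,0]
}}

```text
clock: 18.25
tool_pos: [0.4501, -0.2804, 0.2837]
eef_rot: [0.803, 0.596, -0.0, -0.0]
contact_force: [-0.5, -0.4, 0.0]
opening: 0.455
```

Run:
```python
from pl import *
q=monitor.get_state();p=np.array(q["tool_pos"]); print(wj(p),p[2],np.round(q["contact_force"],1))
```

```text
[-33.41513653  -8.20025747] 0.2837155130162224 [-0.5 -0.4  0. ]
```

>>> {"name": "carry_out", "arguments": {
  "motion": [-0.4,0,0.6,0,0,0,-0.1,0,0.4,0,0,0,0,0,0.3,0,0,0,0,0,0,0,0,0]
}}

```text
clock: 18.75
tool_pos: [0.4491, -0.2852, 0.2724]
eef_rot: [0.802, 0.597, 0.0, 0.001]
contact_force: [-0.8, 2.5, 12.0]
opening: 0.453
```

Run:
```python
from pl import *
q=monitor.get_state();p=np.array(q["tool_pos"]); print(wj(p),p[2],np.round(q["contact_force"],1))
```

```text
[-38.29020265  -8.67832505] 0.2724144148949786 [-0.8  2.5 12. ]
```

Firm contact at 12 N, at the expected height. I'll lift straight off and check.

>>> {"name": "carry_out", "arguments": {
  "motion": [0,0,-1,0,0,0,0,0,-5,0,0,0,-4,0,-5,0,0,0,-6,0,0,0,0,0,-6,0,0,0,0,0,-6,0,0,0,0,0,-4,0,0,0,0,0,0,0,0,0,0,0]
}}

```text
clock: 19.75
tool_pos: [0.3715, -0.5362, 0.3796]
eef_rot: [0.804, 0.594, -0.001, 0.0]
contact_force: [0.1, 0.1, -0.6]
opening: 0.453
```

Run:
```python
from pl import *
s=snapshot("top"); P,_=pts(s); J=(P[:,:2]-C)@np.c_[ex,ey]*1000
m=(P[:,2]>.195)&(P[:,2]<.225)&(abs(J[:,1]+5)<65)&(J[:,0]>-75)&(J[:,0]<75)
for x in range(-45,70,10):
    k=m&(abs(J[:,0]-x)<5)&((J[:,1]>30)|(J[:,1]<-40)); print(x,k.sum(),np.median(P[k,2]).round(4) if k.any() else "")
for n,t in (("ink_tub",0),("tape_roll",0)):
    for d in finder.masks_of(s,n)[:1]: Q,_=pts(s,d["pixels"]); print(n,round(d["p"],2),np.median(Q,axis=0).round(3))
b=snapshot("side"); Q,_=pts(b); K=(Q[:,:2]-C)@np.c_[ex,ey]*1000
k=(Q[:,2]>.145)&(Q[:,2]<.193)&(K[:,0]>-60)&(K[:,0]<-20)&(K[:,1]>-40)&(K[:,1]<30); print("front face x (side cam)",np.percentile(K[k,0],[10,50,90]).round(1),k.sum())
im=np.zeros((480,780,3),np.uint8); im[:320,:440]=cv2.resize(s["frame"][120:280,210:430,::-1],(440,320)); im[:340,440:]=cv2.resize(b["frame"][110:270,260:420,::-1],(340,340)); cv2.imwrite("pics/c13.png",im[:340])
```

```text
-45 98 0.2082
-35 102 0.2076
-25 104 0.2077
-15 101 0.2081
-5 102 0.2078
5 97 0.2082
15 104 0.2079
25 100 0.2081
35 99 0.2076
45 104 0.2085
55 119 0.2088
65 170 0.209
ink_tub 0.87 [ 0.372 -0.168  0.179]
tape_roll 0.68 [ 0.522 -0.437  0.149]
front face x (side cam) [-46.1 -44.5 -42.5] 541
```

View pics/c13.png

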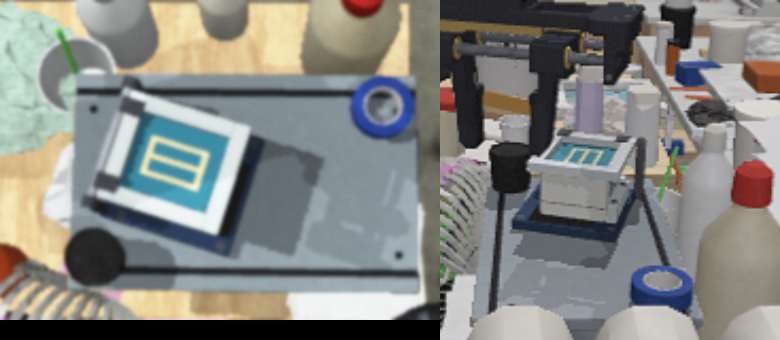

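The screen is level at z 0.208 and resting on the housing. The front face is at −44.5 mm, so the housing is still home, and the bystanders haven't moved.

```bash
python3 -c "
from plant import workorder; print(workorder.finish_job())"
```

```text
the job is handed in; nothing more can be done
None
```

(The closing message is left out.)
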